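Unscrew the check weight and hang it on the spring scale

ROBOT

A 6-joint arm with a two-finger parallel gripper is mounted at the origin on the work surface. World frame = base frame: x ahead of the robot, y to its left, z up, the work surface at z = 0. Lengths are in m, angles in rad, forces in N, time in s.
With the tool pointing down it reaches from about 0.35 to 0.975 m from the base axis. Payload 4.9 kg.
Tool frame: the origin (TCP) lies at the very end of the fingers, on their centre line; the grasp point (between the pads) lies 19 mm behind it; z points along the fingers, x is the direction in which the jaws open and shut, and the axes are right-handed (so a half turn about z gives the same grasp; the last joint's range is limited). The gripper opens to 85 mm and grips with 20 to 120 N. Pads are 22 mm wide; open, the fingers measure 114 mm over their backs; the gripper's body (76 mm by 85 mm) begins 54 mm behind the grasp point. The pads swing forward as they close: fully open they stand 13 mm farther back than shut.
Start: joints at [1.218, 0.053, 1.613, -0, 1.476, -0.119], TCP at [0.145, 0.608, 0.231] pointing down, gripper open.
Joint ranges: [-3.01, 3.01], [-1.01, 2.22], [0.06, 2.58], [-1.02, 4.17], [0.09, 2.62], [-3.14, 3.14]. Speed limits (rad/s): [2.57, 2.57, 3.14, 3.14, 3.14, 3.14].

INTERFACE

Orientations are given as a rotation vector (axis times angle).
In Python, from station import ctrl gives the robot as it stands.
- The arm moves only by the shell command python3 -m handwheel 'ROWS' [OPENING] [FORCE]. ROWS is a JSON object of lists of equal length, an entry for each row: "offset": the shift along the world's x, y, z in units of 40 mm (1.0 is 40 mm), a list of three; "roll": the turn about the world's z in units of 6 degrees (1.0 is 6 degrees). A call has exactly 10 rows; each row is the pose to reach, as a shift and turn from the pose commanded when the call began; what a row does not reach only later rows make up. A row lasts 1/10 s, in which the tool goes at most 50 mm and 8.59 degrees, less where a joint would pass 70% of its speed; a pose out of reach is approached as far as the arm can. A call with a gripper value outside its range is refused whole. OPENING is the finger opening in mm, from 0 to 85.4, set as the call begins (- or left out, the last holds). The fingers move at their own pace and stop on an object; FORCE is the grip in N (left out, the last holds). Time passes only in rows, so rows that repeat a pose let the fingers close, or fill a call up. It gives the time, the measured TCP pose, the force and the opening at its end, in the units of the state.
- ctrl.get_obs(): the state, without advancing time (a new reading comes with each control period).
- ctrl.get_image(name): name is "side" or "top" or "wrist"; returns a dict with "img" (384x512x3 uint8, red, green, blue), "fx", "fy", "cx", "cy" (pixels), "k1" (the pictures are not rectified: a ray, as slopes to the right and down, at radius r is drawn at 1 + k1 r^2 times it, then the intrinsics apply), "T" (4x4, takes a point from camera to world coordinates). Camera axes: x right, y down, z forward; pixel columns grow to the right and rows downward; lengths in m; the calibration is good to about 2 mm. A picture is of the moment at which its call begins. There is no depth.
- ctrl.finish_job(): hands the job in, once; it reports no verdict.
The state is a dict: "t": time; "q": joint angles; "dq": joint speeds; "effort": joint torques, N m; "tool_pos": TCP position; "tool_rot": TCP orientation; "contact_force": force on the tool from outside, world axes, zero at the start; "wrist_torque": the same for the moment, N m; "opening": finger opening in m.
Only numpy, scipy, OpenCV 4.12 (cv2) and the standard library are available. Lean on these libraries where they do the work, as an engineer would, in place of code of your own. Each camera call takes 0.05 s, during which the arm holds its last target.

TASK

Check the spring scale: unscrew the metal check weight from the threaded stud it is stored on without forcing the thread, lift it off, and hang it by its bridge handle across the two prongs of the scale's sprung hook. Lower it gently so that the hook never slams to its lower stop, let go and leave it hanging still, and do not disturb the bench scale's tape roll, the jar or the cup.

Things in the scene. Friction and masses are not known exactly. Their poses are not given: they have to be found in the camera images.
- weight_center (a point): Check weight, plain light metal, 0.4 to 0.6 kg: a hollow round body 76 mm in diameter and 62 mm tall with a stiff bridge handle on top, 126 mm tall overall, screwed fully down on the stud. This point is on its axis, 63 mm above its underside. z is its axis (up); y runs along the handle. Left alone between turns, it stays where it is on the thread.
- weight_handle (a point): Middle of the weight's bridge handle, on its axis, 57 mm above weight_center: a round bar 12.4 mm thick and 130 mm long along y, with a 10 mm thick leg at each end (leg centres 60 mm either side). The window under the bar is 110 mm wide and 52 mm high. The bar can be pinched from above at its middle, fingers closing along x.
- stud_foot (a point): Centre of the top face of the round base fixed to the bench (124 mm diameter, 20 mm high); the weight's underside rests on it when screwed down. z is up. Thread: right-hand, lead 12 mm; the weight unscrews counter-clockwise seen from above (positive yaw) and rises 12 mm a turn, after a first twelfth of a turn of play.
- stud_tip (a point): Centre of the stud's top end, 40 mm above stud_foot; stud 53 mm in diameter over the thread. The thread lets go after just over one and a half turns (rise about 17 mm); up to 1.8 turns the weight still stands loosely on the top of the thread, ready to be lifted straight up. Its underside must be above this point before it can move aside.
- hook_valley (a point): Seat of the spring scale's hook, 220 mm above the bench unloaded: mid-way between two steel prongs 12 mm wide and 6 mm thick, centres 34 mm either side in y. z is up, the free tips are towards -x. Each prong has a V seat open upward, lowest at this point's x and z, sides at 35 degrees, rims 26 mm either side in x and 18 mm up. Seated, the bar lies along y, its centre 8 mm above this point.
- pillar_top (a point): Centre of the top of the spring scale's white pillar (55 mm in x by 75 mm in y), 264 mm above the bench, with a small knob 12 mm higher; it stands 127 mm to the +x side of the seat, and the prongs run level to a cross plate on it, 90 mm from the seat. The bar must come in over the prongs' free tips, from -x, so that both prongs pass through the window under the bar.
- hook (a joint): How far the hook has dipped, in m: 0 unloaded, lower stop at 0.065; spring 160 N/m, so the weight dips it by about 25 to 37 mm, with a few bounces that die out within about 1.5 s.
- tape_roll_center (a point): Roll of tape, 104 mm across and 45 mm high, lying on the white electronic bench scale (200 x 150 x 38 mm); this point is at its centre. Leave alone.
- jar_center (a point): Closed jar, 76 mm diameter, 100 mm tall; this point is half-way up. Leave alone.
- cup_center (a point): White cup, 84 mm diameter, 90 mm tall; this point is half-way up. Leave alone.
Not all that is in view belongs to the job. What is shaped like the part that bears weight_center but green or purple is not meant.

How it is judged:
On the way, in this order (a step that is already met when the one before it is completed fails the run):
1. the weight has been unscrewed: it has risen at least 13 mm while still upright on the stud's axis (within 6 mm) (z of weight_center in the frame of stud_foot above 0.076 m and horizontal distance between weight_center and stud_foot below 0.006 m), for 0.05 s.
2. the weight is lifted clear of the stud (z of weight_center in the frame of stud_foot above 0.108 m), for 0.1 s.
3. the weight's handle bar lies on the hook's prongs and the hook has dipped at least 15 mm (distance between weight_handle and hook_valley below 0.03 m and value of joint hook above 0.015 m), for 0.2 s.
At the end, for the whole second after the job is handed in: The weight hangs from the hook by its handle bar: bar middle within 30 mm of the hook's seat and not below it, hook dipped between 18 and 45 mm by the weight alone, weight within 0.3 rad of upright, moving slower than 30 mm/s and 0.4 rad/s (distance between weight_handle and hook_valley below 0.03 m and z of weight_handle in the frame of hook_valley above 0 m and value of joint hook between 0.018 and 0.045 m and angle between weight_center's own z axis and vertical below 0.3 rad and linear speed of weight below 0.03 m/s and angular speed of weight below 0.4 rad/s); the robot touches nothing.
It fails at once if the thread is forced (over 60 N between the weight and its base) (contact force between weight and base above 60 N).
It fails at once if the hook is slammed or pushed down to its lower stop (dips over 60 mm) (value of joint hook above 0.06 m).
It fails at once if the tape roll, the jar or the cup is moved more than 30 mm (distance of any of tape_roll_center, jar_center, cup_center from where it was at the start of the episode above 0.03 m).
It also fails if it takes over 72 s, if anything falls off the work surface, if the arm or the gripper's body presses on something with over 40 N, if the wrist force passes 120 N, or if a joint passes its speed limit or range.

## Working session

There is one attempt and no reset: what is moved stays moved. The work goes in short steps, Python scripts to look and compute and a shell command to move; the robot and the scene stay as the last step left them, time stands still between calls to the robot, and variables do not carry over. Pictures are saved under pics/ and viewed, and the job is handed in when it is done.

```bash
ls; mkdir -p pics
cat > h.py <<'E'
import numpy as np, cv2
from station import ctrl
def snap(n,f):
    d=ctrl.get_image(n); cv2.imwrite('pics/'+f,d['img'][:,:,::-1]); np.save('pics/'+f+'.npy',d,allow_pickle=True); return d
def load(f): return np.load('pics/'+f+'.npy',allow_pickle=True).item()
def ray(d,u,v):
    K=np.array([[d['fx'],0,d['cx']],[0,d['fy'],d['cy']],[0,0,1.]])
    p=cv2.undistortPoints(np.array([[[u,v]]],float),K,np.array([d['k1'],0,0,0,0.]))[0,0]
    T=np.array(d['T']); r=T[:3,:3]@np.array([p[0],p[1],1]); return T[:3,3],r/np.linalg.norm(r)
def plane(d,u,v,z):
    o,r=ray(d,u,v); return o+r*(z-o[2])/r[2]
def tri(a,b):
    (o1,r1),(o2,r2)=a,b
    A=np.stack([r1,-r2],1); s=np.linalg.lstsq(A,o2-o1,rcond=None)[0]
    p,q=o1+s[0]*r1,o2+s[1]*r2
    return (p+q)/2,np.linalg.norm(p-q)
def proj(d,P):
    T=np.array(d['T']); c=T[:3,:3].T@(np.array(P)-T[:3,3]); x,y=c[0]/c[2],c[1]/c[2]; s=1+d['k1']*(x*x+y*y)
    return d['fx']*x*s+d['cx'],d['fy']*y*s+d['cy']
E
python3 - <<'E'
from h import *
for n in ['side','top','wrist']:
    d=snap(n,n+'0.png'); print(n,d['fx'],d['k1'],np.round(d['T'],3).tolist())
print(ctrl.get_obs())
E
```

```text
pics
side 404.6400042374736 -0.1381758728104541 [[0.965, -0.168, 0.2, 0.268], [-0.26, -0.588, 0.766, -0.789], [-0.011, -0.791, -0.611, 0.798], [0.0, 0.0, 0.0, 1.0]]
top 381.80619747411987 -0.11926196880796808 [[-0.013, -0.995, 0.098, 0.361], [-1.0, 0.015, 0.018, -0.021], [-0.02, -0.098, -0.995, 1.413], [0.0, 0.0, 0.0, 1.0]]
wrist 304.1890944088179 -0.02144528128170937 [[0.232, 0.921, 0.313, 0.063], [0.973, -0.219, -0.076, 0.628], [-0.002, 0.322, -0.947, 0.372], [0.0, 0.0, 0.0, 1.0]]
{'t': 0.15, 'q': array([ 1.21803969e+00,  5.32069996e-02,  1.61399381e+00,  3.55905978e-05,
        1.47601973e+00, -1.18958062e-01]), 'dq': array([-0.00023015, -0.00249694, -0.00351775, -0.00066665,  0.00173997,
       -0.00029951]), 'effort': array([ 8.74180660e-05, -3.94242668e+01, -3.70721447e+01, -1.54884283e-04,
        4.74450731e-03, -1.57026255e-05]), 'tool_pos': array([0.14458799, 0.60753467, 0.23033525]), 'tool_rot': array([ 2.46473331e+00,  1.94667345e+00, -2.20907512e-03]), 'contact_force': array([0.14312848, 0.926355  , 0.37521507]), 'wrist_torque': array([-0.00349147, -0.02027345,  0.02160144]), 'opening': 0.08520944791169054}
```

View pics/side0.png

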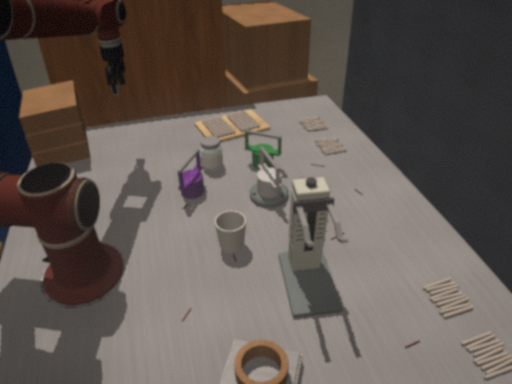

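View pics/top0.png

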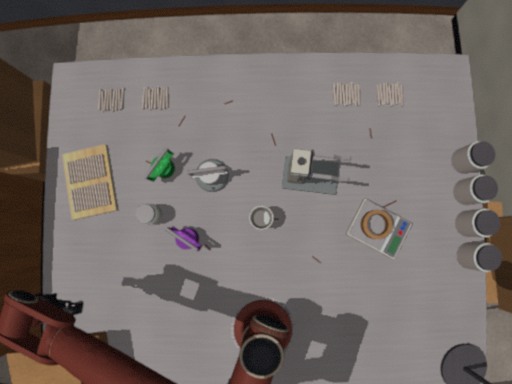

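View pics/wrist0.png

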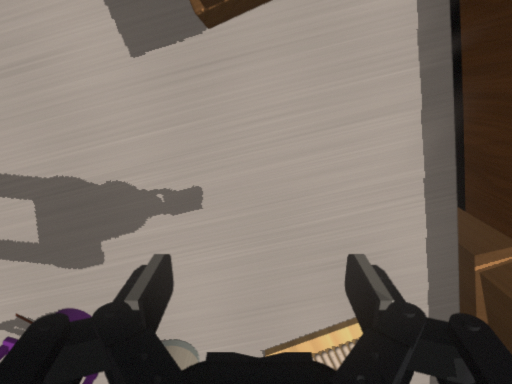

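Run:
```python
from h import *
s=load('side0.png')['img'][:,:,::-1];t=load('top0.png')['img'][:,:,::-1]
cv2.imwrite('pics/sz.png',cv2.resize(s[120:330,160:360],None,fx=2.85,fy=2.85,interpolation=2))
cv2.imwrite('pics/tz.png',cv2.resize(t[130:260,140:380],None,fx=3.3,fy=3.3,interpolation=2))
```

```text
(no output)
```

View pics/sz.png

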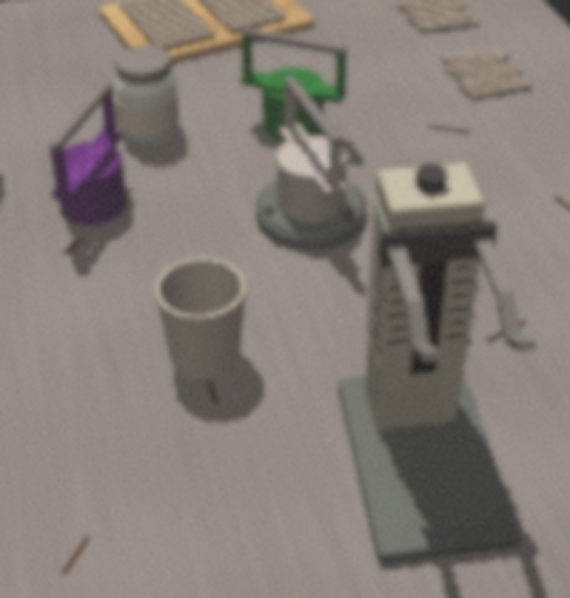

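View pics/tz.png

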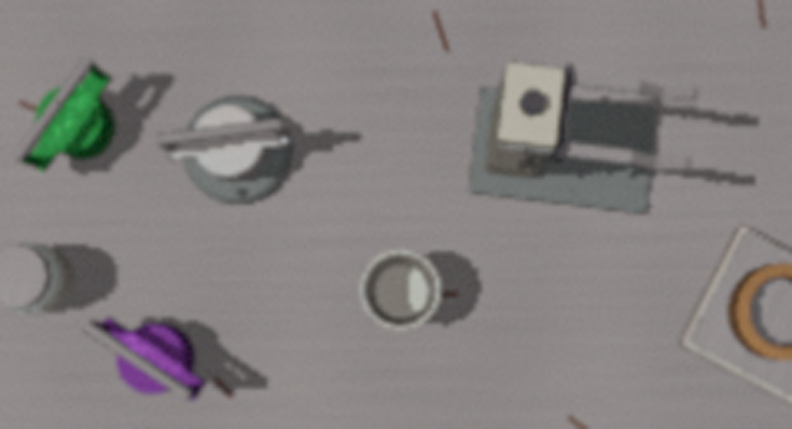

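Run:
```python
from h import *
s=load('side0.png');t=load('top0.png')
S=lambda u,v:ray(s,160+u/2.85,120+v/2.85); T=lambda u,v:ray(t,140+u/3.3,130+v/3.3)
P=lambda n,a,b:print(n,*[np.round(x,4) for x in tri(S(*a),T(*b))])
P('barfar',(290,85),(162,137)); P('barnear',(332,182),(288,122))
P('knob',(432,178),(534,101))
P('tipL',(430,358),(743,165)); P('tipR',(525,343),(695,95))
pl=lambda a,z:np.round(plane(t,140+a[0]/3.3,130+a[1]/3.3,z),4)
print('base disc c',pl((238,150),.02)); print('bar',pl((162,137),.14),pl((288,122),.14))
print('pillar top corners',[pl(a,.264) for a in [(507,63),(566,68),(556,147),(498,143)]])
```

```text
barfar [0.5596 0.2418 0.1346] 0.0008
barnear [0.5747 0.1166 0.0904] 0.0118
knob [ 0.5672 -0.1298  0.2705] 0.0014
tipL [ 0.4985 -0.3171  0.277 ] 0.0106
tipR [ 0.5771 -0.2862  0.2381] 0.0023
base disc c [0.5615 0.1791 0.02  ]
bar [0.5591 0.2406 0.14  ] [0.5723 0.1103 0.14  ]
pillar top corners [array([ 0.6038, -0.1061,  0.264 ]), array([ 0.5983, -0.1607,  0.264 ]), array([ 0.5245, -0.1493,  0.264 ]), array([ 0.529, -0.096,  0.264])]
```

```bash
python3 -m handwheel '{"offset":[[0.5,-0.5,0.1],[1.5,-1.4,0.2],[2.5,-2.4,0.3],[3.5,-3.4,0.4],[4.4,-4.3,0.5],[5.3,-5.1,0.5],[6.2,-6,0.5],[7.1,-6.8,0.5],[7.9,-7.6,0.5],[8.6,-8.3,0.5]],"roll":[-0.6,-1.8,-3,-4.2,-5.4,-6.6,-7.8,-9,-10,-11]}' 60 && python3 -m handwheel '{"offset":[[0.7,-0.6,0],[1.3,-1.2,0],[1.7,-1.6,0],[1.9,-1.8,0],[1.9,-1.8,0],[1.9,-1.8,0],[1.9,-1.8,0],[1.9,-1.8,0],[1.9,-1.8,0],[1.9,-1.8,0]],"roll":[-0.3,-0.6,-0.8,-0.8,-0.8,-0.8,-0.8,-0.8,-0.8,-0.8]}'
python3 - <<'E'
from h import *
d=snap('wrist','w1.png'); print(np.round(d['T'],3).tolist()); print(ctrl.get_obs()['q'])
E
```

```text
t: 1.15
tool_pos: [0.4895, 0.2746, 0.2511]
tool_rot: [-3.129, -0.283, 0.0]
contact_force: [-0.3, 1.3, 0.8]
opening: 0.0599
t: 2.15
tool_pos: [0.5642, 0.2047, 0.2514]
tool_rot: [-3.137, -0.16, -0.0]
contact_force: [0.1, -0.1, -0.2]
opening: 0.0601
[[0.995, 0.096, 0.033, 0.555], [0.101, -0.942, -0.321, 0.288], [-0.0, 0.322, -0.947, 0.393], [0.0, 0.0, 0.0, 1.0]]
[ 2.23907793e-01 -1.68526346e-02  1.64986554e+00  3.09345379e-05
  1.50842090e+00  1.22018913e-01]
```

View pics/w1.png

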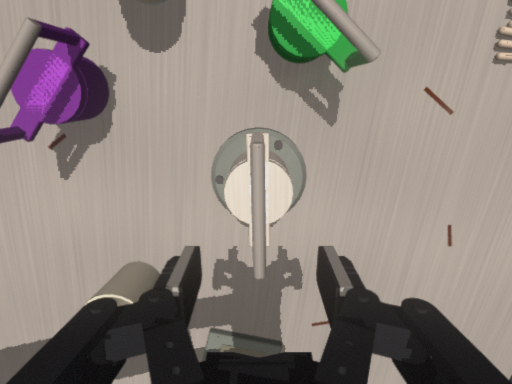

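```bash
python3 -m handwheel '{"offset":[[0.5,-0.3,-0.3],[1,-0.6,-0.6],[1.5,-0.8,-0.8],[1.5,-0.8,-0.8],[1.5,-0.8,-0.8],[1.5,-0.8,-0.8],[1.5,-0.8,-0.8],[1.5,-0.8,-0.8],[1.5,-0.8,-0.8],[1.5,-0.8,-0.8]],"roll":[0,0,0,0,0,0,0,0,0,0]}'
python3 - <<'E'
from h import *
d=snap('wrist','w2.png')
for f in ['w1.png','w2.png']:
    im=load(f)['img'].astype(int); cv2.imwrite('pics/z'+f,cv2.resize(im[110:320,180:330,::-1].astype(np.uint8) if f=='w1.png' else im[60:300,80:280,::-1].astype(np.uint8),None,fx=2.5,fy=2.5,interpolation=2))
E
```

```text
t: 3.2
tool_pos: [0.6244, 0.1724, 0.2196]
tool_rot: [-3.137, -0.159, -0.001]
contact_force: [1.2, -0.4, -0.5]
opening: 0.0601
```

View pics/w2.png

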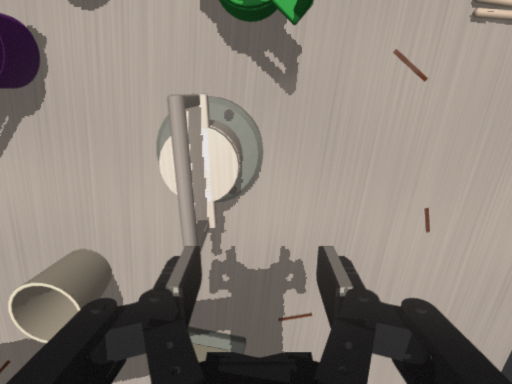

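View pics/zw1.png

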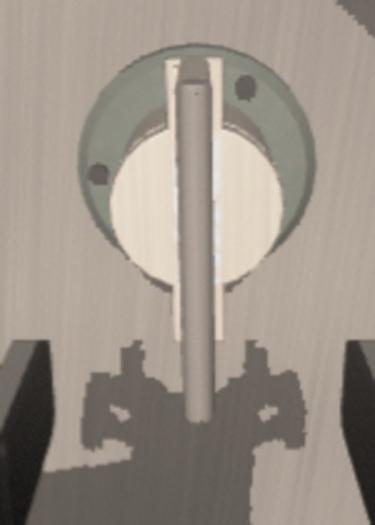

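View pics/zw2.png

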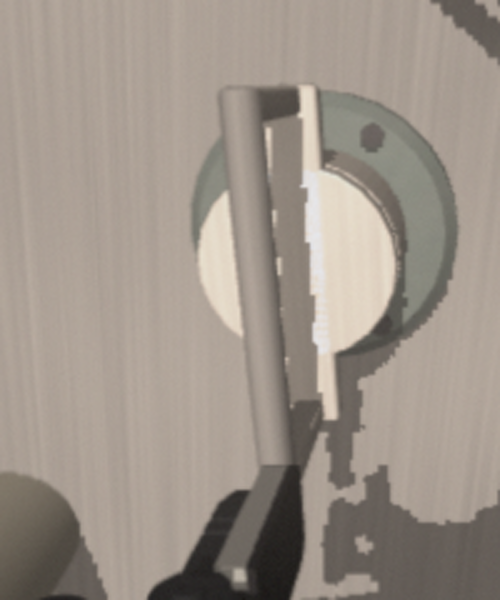

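Run:
```python
from h import *
a=load('w1.png');b=load('w2.png')
A=lambda u,v:(180+u/2.5,110+v/2.5); B=lambda u,v:(80+u/2.5,60+v/2.5)
print('far',tri(ray(a,*A(193,84)),ray(b,*B(237,90))))
o,r1=ray(a,*A(193,84)); _,r2=ray(a,*A(200,418)); n=np.cross(r1,r2)
for p in [(240,130),(254,260),(277,460)]:
    q,r=ray(b,*B(*p)); print('bar',np.round(q+r*(n@(o-q))/(n@r),4))
print('w1 ends@.14',plane(a,*A(193,84),.14),plane(a,*A(200,420),.14))
print('disc',plane(a,*A(78,165),.02),plane(a,*A(315,165),.02),plane(a,*A(197,43),.02))
print('disc2',plane(b,*B(457,225),.02))
print('body',plane(a,*A(110,205),.082),plane(a,*A(283,205),.082),plane(a,*A(196,290),.082))
print('body2',plane(b,*B(197,255),.082),plane(b,*B(397,255),.082))
```

```text
far (array([0.55793523, 0.24692475, 0.14129739]), np.float64(1.7434176775612275e-05))
bar [0.5592 0.2364 0.1424]
bar [0.5637 0.1994 0.1416]
bar [0.5719 0.1323 0.1388]
w1 ends@.14 [0.55795394 0.24672076 0.14      ] [0.57366652 0.11731936 0.14      ]
disc [0.50536221 0.18027995 0.02      ] [0.62509609 0.19248522 0.02      ] [0.55930004 0.24699146 0.02      ]
disc2 [0.62619197 0.19350022 0.02      ]
body [0.52826146 0.1817575  0.082     ] [0.60240947 0.18931602 0.082     ] [0.56917489 0.14562285 0.082     ]
body2 [0.52838673 0.18382459 0.082     ] [0.60304097 0.19132371 0.082     ]
```

```bash
python3 -m handwheel '{"offset":[[-0.7,0.13,0],[-1.3,0.25,-0.3],[-1.47,0.265,-1],[-1.47,0.265,-1.8],[-1.47,0.265,-2.3],[-1.47,0.265,-2.44],[-1.47,0.265,-2.44],[-1.47,0.265,-2.44],[-1.47,0.265,-2.44],[-1.47,0.265,-2.44]],"roll":[0.1,0.18,0.18,0.18,0.18,0.18,0.18,0.18,0.18,0.18]}' 40
python3 - <<'E'
from h import *
d=snap('wrist','w3.png');snap('side','s3.png'); o=ctrl.get_obs();print(o['q'],o['tool_pos'],o['tool_rot'])
s=load('s3.png')['img'][:,:,::-1]
cv2.imwrite('pics/sz3.png',cv2.resize(s[80:260,180:360],None,fx=3,fy=3,interpolation=2))
E
```

```text
t: 4.25
tool_pos: [0.5666, 0.183, 0.1233]
tool_rot: [-3.136, -0.189, -0.004]
contact_force: [0.7, 0.3, 0.1]
opening: 0.0401
[ 1.87530625e-01  7.17381800e-02  1.78016618e+00 -6.57915372e-06
  1.28813530e+00  6.74178275e-02] [0.56622415 0.18296921 0.12266128] [-3.13573693e+00 -1.88550684e-01 -2.42074977e-03]
```

View pics/w3.png

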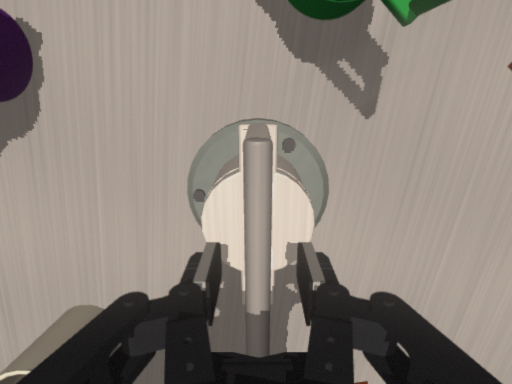

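View pics/sz3.png

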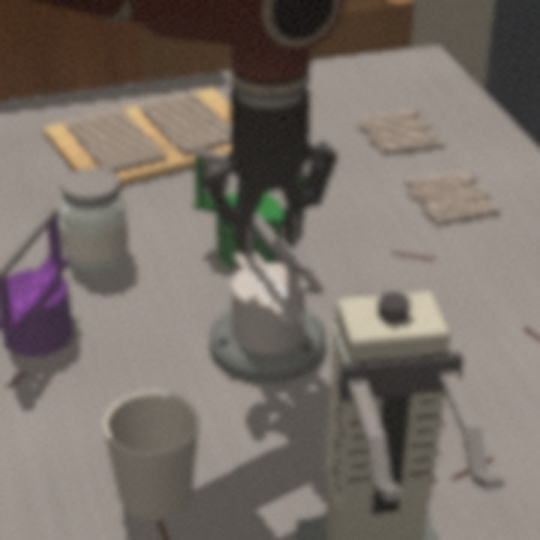

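```bash
python3 -m handwheel '{"offset":[[0,0,0],[0,0,0],[0,0,0],[0,0,0],[0,0,0],[0,0,0],[0,0,0],[0,0,0],[0,0,0],[0,0,0]],"roll":[0,0,0,0,0,0,0,0.3,0.6,1]}' 10 30
```

```text
t: 5.35
tool_pos: [0.5656, 0.1829, 0.1219]
tool_rot: [-3.121, -0.354, 0.001]
contact_force: [-0.2, -0.7, 2.3]
opening: 0.0111
```

```bash
python3 -m handwheel '{"offset":[[0,0,0],[0,0,0],[0,0,0],[0,0,0],[0,0,0.005],[0,0,0.01],[0,0,0.015],[0,0,0.02],[0,0,0.025],[0,0,0.03]],"roll":[1,2,3,4,5,6,7,8,9,10]}' 5 30
```

```text
t: 6.35
tool_pos: [0.5654, 0.1829, 0.123]
tool_rot: [-2.523, -1.871, 0.001]
contact_force: [0.0, 0.0, 2.4]
opening: 0.0111
```

```bash
python3 -m handwheel '{"offset":[[0,0,0.007],[0,0,0.014],[0,0,0.021],[0,0,0.028],[0,0,0.035],[0,0,0.042],[0,0,0.049],[0,0,0.056],[0,0,0.063],[0,0,0.07]],"roll":[1.4,2.8,4.2,5.6,7,8.4,9.8,11.2,12.6,14]}' 5 30
python3 -m handwheel '{"offset":[[0,0,0.005],[0,0,0.005],[0,0,0.005],[0,0,0.005],[0,0,0.005],[0,0,0.3],[0,0,0.8],[0,0,1],[0,0,1],[0,0,1]],"roll":[1,1,1,1,1,1,1,0.5,-0.8,-2.2]}' 40 30
```

```text
t: 7.35
tool_pos: [0.5655, 0.1828, 0.1258]
tool_rot: [-0.62, -3.079, 0.001]
contact_force: [0.4, -0.5, 1.3]
opening: 0.0111
t: 8.35
tool_pos: [0.5664, 0.183, 0.1676]
tool_rot: [0.988, 2.98, 0.002]
contact_force: [-0.2, -0.2, -0.6]
opening: 0.0401
```

```bash
python3 -m handwheel '{"offset":[[0,0,0],[0,0,0],[0,0,0],[0,0,0],[0,0,0],[0,0,0],[0,0,0],[0,0,0],[0,0,0],[0,0,0]],"roll":[-1.4,-2.8,-4.2,-5.6,-7,-8.4,-9.8,-11.2,-12.6,-14]}' 40 30
python3 -m handwheel '{"offset":[[0,0,0],[0,0,0],[0,0,0],[0,0,0],[0,0,0],[0,0,-0.1],[0,0,-0.4],[0,0,-0.8],[0,0,-0.995],[0,0,-0.995]],"roll":[-1.4,-2.8,-4.2,-5.6,-7,-8.4,-9.8,-11.2,-12.6,-12.8]}' 40 30
python3 - <<'E'
from h import *
d=snap('wrist','w4.png'); o=ctrl.get_obs();print(o['t'],o['q'],o['tool_pos'],o['tool_rot'])
E
```

```text
t: 9.35
tool_pos: [0.566, 0.183, 0.1668]
tool_rot: [2.73, 1.554, 0.002]
contact_force: [-0.2, -0.7, 0.8]
opening: 0.0402
t: 10.35
tool_pos: [0.5649, 0.1828, 0.1251]
tool_rot: [3.106, -0.469, -0.003]
contact_force: [0.1, -0.5, 0.3]
opening: 0.0403
10.4 [1.87580764e-01 6.78840402e-02 1.77807220e+00 1.30321849e-05
 1.29608261e+00 4.85693382e-01] [0.56557071 0.18288067 0.12610765] [ 3.10662267e+00 -4.66527484e-01 -6.68009494e-04]
```

View pics/w4.png

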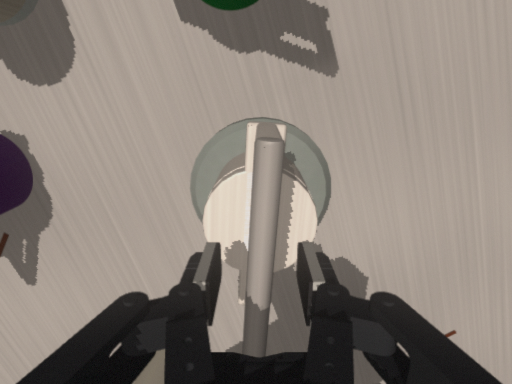

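```bash
python3 -m handwheel '{"offset":[[0,0,0],[0,0,0],[0,0,0],[0,0,0],[0,0,0],[0,0,0],[0,0,0.003],[0,0,0.01],[0,0,0.017],[0,0,0.024]],"roll":[-0.6,-0.6,-0.6,-0.6,-0.6,-0.6,0,1.4,2.8,4.2]}' 5 35
python3 -m handwheel '{"offset":[[0,0,0.007],[0,0,0.014],[0,0,0.021],[0,0,0.028],[0,0,0.035],[0,0,0.042],[0,0,0.049],[0,0,0.056],[0,0,0.063],[0,0,0.07]],"roll":[1.4,2.8,4.2,5.6,7,8.4,9.8,11.2,12.6,14]}' 5 35
```

```text
t: 11.4
tool_pos: [0.5667, 0.183, 0.1282]
tool_rot: [-3.133, -0.231, -0.004]
contact_force: [0.2, -0.2, 4.8]
opening: 0.0112
t: 12.4
tool_pos: [0.5666, 0.1832, 0.1311]
tool_rot: [2.172, 2.268, 0.004]
contact_force: [0.7, 1.1, 4.8]
opening: 0.0114
```

```bash
python3 -m handwheel '{"offset":[[0,0,0.015],[0,0,0.025],[0,0,0.032],[0,0,0.039],[0,0,0.046],[0,0,0.053],[0,0,0.06],[0,0,0.067],[0,0,0.074],[0,0,0.074]],"roll":[1.4,2.8,4.2,5.6,7,8.4,9.8,11.2,12,12]}' 5 35
python3 -m handwheel '{"offset":[[0,0,0],[0,0,0],[0,0,0],[0,0,0.1],[0,0,0.5],[0,0,0.9],[0,0,1],[0,0,1],[0,0,1],[0,0,1]],"roll":[0,0,0,0,0,0,-1.4,-2.8,-4.2,-5.6]}' 40 35
```

```text
t: 13.4
tool_pos: [0.5662, 0.183, 0.1335]
tool_rot: [0.434, 3.11, 0.001]
contact_force: [-0.7, 0.1, 4.2]
opening: 0.0112
t: 14.4
tool_pos: [0.5665, 0.1831, 0.1751]
tool_rot: [1.323, 2.847, 0.003]
contact_force: [-0.0, 0.1, -0.3]
opening: 0.04
```

```bash
python3 -m handwheel '{"offset":[[0,0,0],[0,0,0],[0,0,0],[0,0,0],[0,0,0],[0,0,0],[0,0,0],[0,0,0],[0,0,0],[0,0,0]],"roll":[-1.4,-2.8,-4.2,-5.6,-7,-8.4,-9.8,-11.2,-12.6,-14]}' 40 35
python3 -m handwheel '{"offset":[[0,0,0],[0,0,0],[0,0,0],[0,0,0],[0,0,-0.1],[0,0,-0.4],[0,0,-0.8],[0,0,-1],[0,0,-1],[0,0,-1]],"roll":[-1.4,-2.8,-4.2,-5.6,-7,-8.4,-9.8,-10.7,-10.7,-10.7]}' 40 35
python3 - <<'E'
from h import *
d=snap('wrist','w5.png'); o=ctrl.get_obs();print(o['t'],o['q'],o['tool_pos'],o['tool_rot'])
E
```

```text
t: 15.4
tool_pos: [0.5665, 0.1831, 0.175]
tool_rot: [2.89, 1.231, 0.004]
contact_force: [0.3, -0.1, -0.0]
opening: 0.0396
t: 16.4
tool_pos: [0.5665, 0.183, 0.1343]
tool_rot: [-3.104, 0.481, -0.003]
contact_force: [0.5, -0.4, -0.1]
opening: 0.04
16.45 [ 1.87548118e-01  5.97812856e-02  1.77169952e+00 -2.40355808e-05
  1.30752261e+00  4.95097481e-01] [0.56663317 0.18305254 0.13447575] [-3.10368603  0.4810563  -0.00384372]
```

View pics/w5.png

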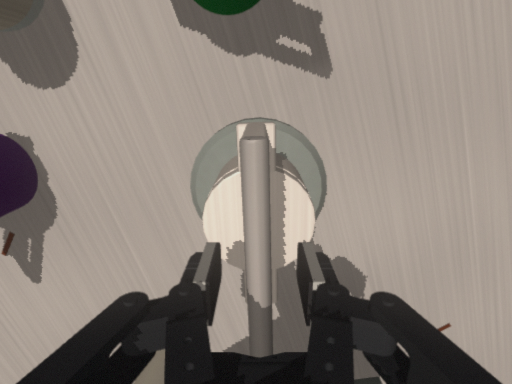

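```bash
python3 -m handwheel '{"offset":[[0,0,0],[0,0,0],[0,0,0],[0,0,0],[0,0,0],[0,0,0.004],[0,0,0.011],[0,0,0.018],[0,0,0.025],[0,0,0.032]],"roll":[0.2,0.2,0.2,0.2,0.2,0.6,2,3.4,4.8,6.2]}' 5 35
python3 -m handwheel '{"offset":[[0,0,0.007],[0,0,0.014],[0,0,0.021],[0,0,0.028],[0,0,0.035],[0,0,0.042],[0,0,0.049],[0,0,0.056],[0,0,0.063],[0,0,0.07]],"roll":[1.4,2.8,4.2,5.6,7,8.4,9.8,11.2,12.6,14]}' 5 35
```

```text
t: 17.45
tool_pos: [0.5663, 0.1831, 0.1348]
tool_rot: [-3.095, -0.541, -0.003]
contact_force: [-0.5, 0.1, 3.1]
opening: 0.011
t: 18.45
tool_pos: [0.5662, 0.183, 0.1376]
tool_rot: [1.938, 2.472, 0.001]
contact_force: [-0.2, 0.3, 4.6]
opening: 0.0111
```

```bash
python3 -m handwheel '{"offset":[[0,0,0.01],[0,0,0.02],[0,0,0.027],[0,0,0.034],[0,0,0.036],[0,0,0.036],[0,0,0.036],[0,0,0.036],[0,0,0.036],[0,0,0.036]],"roll":[1.4,2.8,4.2,5.6,6,6,6,6,6,6]}' 5 35
python3 -m handwheel '{"offset":[[0,0,0],[0,0,0],[0,0,0],[0,0,0.1],[0,0,0.5],[0,0,0.9],[0,0,1],[0,0,1],[0,0,1],[0,0,1]],"roll":[0,0,0,0,0,0,-1.4,-2.8,-4.2,-5.6]}' 40 35
python3 -m handwheel '{"offset":[[0,0,0],[0,0,0],[0,0,0],[0,0,0],[0,0,0],[0,0,0],[0,0,0],[0,0,0],[0,0,0],[0,0,0]],"roll":[-1.4,-2.8,-4.2,-5.6,-7,-8.4,-9.8,-11.2,-12.6,-14]}' 40 35
python3 -m handwheel '{"offset":[[0,0,0],[0,0,0],[0,0,0],[0,0,0],[0,0,-0.1],[0,0,-0.4],[0,0,-0.8],[0,0,-1],[0,0,-1],[0,0,-1]],"roll":[-1.4,-2.8,-4.2,-5.6,-7,-8.4,-9.8,-10.6,-10.6,-10.6]}' 40 35
python3 - <<'E'
from h import *
d=snap('wrist','w6.png'); o=ctrl.get_obs();print(o['t'],o['q'],o['tool_pos'],o['tool_rot'])
E
```

```text
t: 19.45
tool_pos: [0.5661, 0.1829, 0.1388]
tool_rot: [1.089, 2.946, 0.001]
contact_force: [-1.4, -0.7, 5.1]
opening: 0.0109
t: 20.45
tool_pos: [0.5665, 0.1831, 0.1806]
tool_rot: [1.9, 2.5, 0.004]
contact_force: [-0.7, -0.5, 0.5]
opening: 0.0399
t: 21.45
tool_pos: [0.5665, 0.1831, 0.1805]
tool_rot: [-3.086, -0.587, -0.004]
contact_force: [-0.5, -0.2, -0.3]
opening: 0.0402
t: 22.45
tool_pos: [0.5664, 0.183, 0.1398]
tool_rot: [-2.936, 1.116, -0.003]
contact_force: [0.7, 1.0, 0.0]
opening: 0.0399
22.5 [1.87587059e-01 5.42394501e-02 1.76776037e+00 4.40185871e-05
 1.31708217e+00 9.14101344e-01] [0.56658379 0.18308531 0.1399747 ] [-2.93531624  1.11580861 -0.00332392]
```

View pics/w6.png

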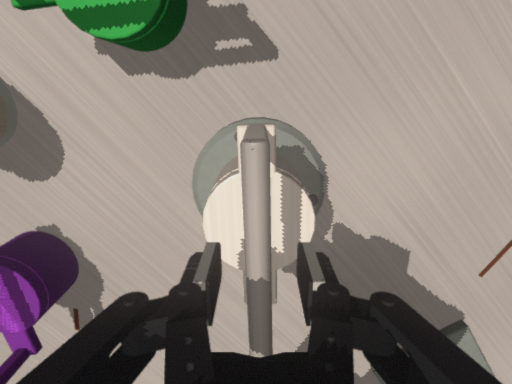

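```bash
python3 -m handwheel '{"offset":[[0,0,0],[0,0,0],[0,0,0],[0,0,0],[0,0,0],[0,0,0.004],[0,0,0.011],[0,0,0.018],[0,0,0.025],[0,0,0.032]],"roll":[0.2,0.2,0.2,0.2,0.2,0.6,2,3.4,4.8,6.2]}' 5 35
python3 -m handwheel '{"offset":[[0,0,0.007],[0,0,0.014],[0,0,0.021],[0,0,0.028],[0,0,0.035],[0,0,0.042],[0,0,0.045],[0,0,0.045],[0,0,0.045],[0,0,0.045]],"roll":[1.4,2.8,4.2,5.6,7,8.4,9.8,11.2,12,12]}' 5 35
python3 - <<'E'
from h import *
d=snap('side','s7.png'); o=ctrl.get_obs();print(o['t'],o['contact_force'])
s=load('s7.png')['img'][:,:,::-1]
cv2.imwrite('pics/sz7.png',cv2.resize(s[80:340,180:360],None,fx=2.3,fy=2.3,interpolation=2))
E
```

```text
t: 23.5
tool_pos: [0.5664, 0.183, 0.1404]
tool_rot: [-3.139, 0.115, -0.003]
contact_force: [-0.6, -1.0, 4.1]
opening: 0.0108
t: 24.5
tool_pos: [0.5667, 0.1831, 0.1427]
tool_rot: [2.61, 1.747, 0.004]
contact_force: [0.3, 0.8, 5.9]
opening: 0.011
24.55 [1.13408267 0.83877508 5.96870053]
```

View pics/sz7.png

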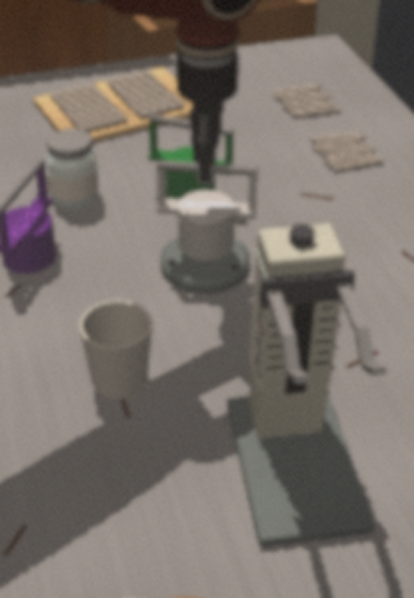

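```bash
python3 -m handwheel '{"offset":[[0,0,0],[0,0,0],[0,0,0.01],[0,0,0.02],[0,0,0.03],[0,0,0.04],[0,0,0.06],[0,0,0.08],[0,0,0.1],[0,0,0.1]],"roll":[0,0,0,0,0,0,0,0,0,0]}' 5 60
```

```text
t: 25.55
tool_pos: [0.5644, 0.1826, 0.1433]
tool_rot: [-2.611, -1.744, 0.005]
contact_force: [-0.1, 0.1, -3.9]
opening: 0.0106
```

```bash
python3 -m handwheel '{"offset":[[0,0,0.01],[0,0,0.02],[0,0,0.03],[0,0,0.04],[0,0,0.05],[0,0,0.06],[0,0,0.07],[0,0,0.08],[0,0,0.08],[0,0,0.08]],"roll":[0,0,0,0,0,0,0,0,0,0]}' 5 60
```

```text
t: 26.55
tool_pos: [0.5657, 0.1829, 0.1484]
tool_rot: [2.612, 1.745, 0.0]
contact_force: [0.0, 1.0, -4.7]
opening: 0.0102
```

```bash
python3 -m handwheel '{"offset":[[0,0,0.1],[0,0,0.3],[0,0,0.6],[0,0,1],[0,0,1.4],[0,0,1.8],[0,0,2.2],[0,0,2.5],[0,0,2.5],[0,0,2.5]],"roll":[0,0,0,0,0,0,0,0,0,0]}' 5 60
python3 - <<'E'
from h import *
a=snap('side','s8.png');b=snap('top','t8.png');snap('wrist','w8.png'); o=ctrl.get_obs();print(o['t'],o['contact_force'],o['q'])
s=a['img'][:,:,::-1];t=b['img'][:,:,::-1]
cv2.imwrite('pics/sz8.png',cv2.resize(s[170:330,270:370],None,fx=3.7,fy=3.7,interpolation=2))
cv2.imwrite('pics/tz8.png',cv2.resize(t[140:200,270:380],None,fx=7,fy=7,interpolation=2))
E
```

```text
t: 27.55
tool_pos: [0.5656, 0.1829, 0.2484]
tool_rot: [-2.612, -1.745, 0.0]
contact_force: [0.4, -0.1, -5.4]
opening: 0.0103
27.7 [ 0.9323683   0.68048235 -5.18531703] [ 1.87541400e-01 -2.78505926e-02  1.66825013e+00 -7.44762215e-06
  1.50382249e+00 -9.90234250e-01]
```

View pics/sz8.png

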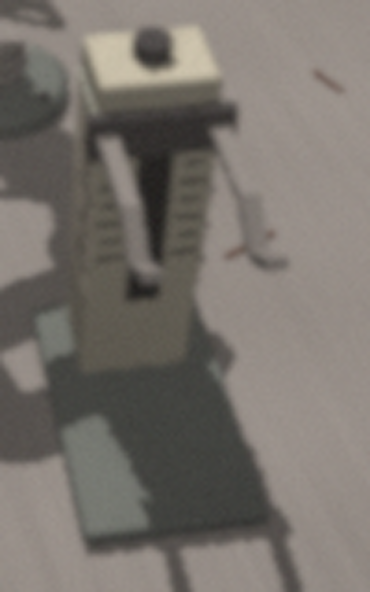

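View pics/tz8.png

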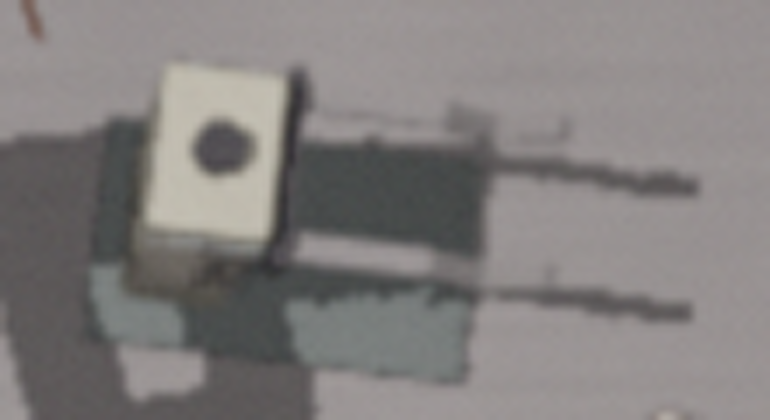

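View pics/w8.png

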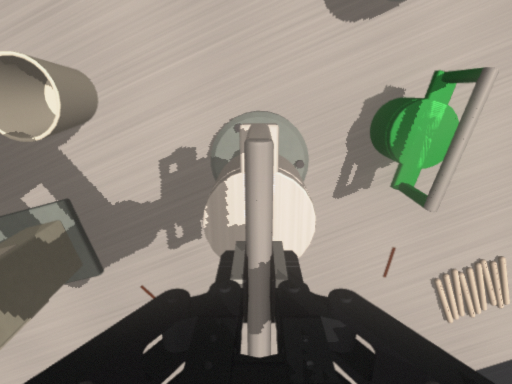

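Run:
```python
from h import *
t=load('t8.png');s=load('s8.png')
T=lambda p,z:plane(t,270+p[0]/7,140+p[1]/7,z); S=lambda p:ray(s,270+p[0]/3.7,170+p[1]/3.7)
R=lambda p:ray(t,270+p[0]/7,140+p[1]/7)
c=[T(p,.264) for p in [(167,63),(292,72),(272,240),(143,225)]]; m=np.mean(c,0);print('pillar c',m, 'knob',T((223,147),.27), tri(S((153,48)),R((223,147))))
for a,b in [(0,1),(3,2),(1,2),(0,3)]: 
    v=c[b]-c[a]; print(np.linalg.norm(v),np.degrees(np.arctan2(v[1],v[0])))
p1,p2=T((315,115),.235),T((570,130),.235);v=p2-p1;print('prong',p1,p2,np.degrees(np.arctan2(v[1],v[0])))
p1,p2=T((300,248),.235),T((430,264),.235);v=p2-p1;print('prong2',p1,p2,np.degrees(np.arctan2(v[1],v[0])))
print('tips tri', tri(S((272,264)),R((570,130))),tri(S((147,274)),R((555,272))))
# valley in side: right prong bottom kink
print('far rim', tri(S((250,198)),R((462,108))))
print('rims@.238',T((450,108),.238),T((570,125),.238))
```

```text
pillar c [ 0.56530692 -0.12830896  0.264     ] knob [ 0.56538075 -0.12969354  0.27      ] (array([ 0.56637794, -0.1300148 ,  0.26941887]), np.float64(0.0018291446661592415))
0.05478445425489131 -95.02897442211923
0.05633050631692253 -97.56913597180147
0.07480841764108377 171.6490369525569
0.07242085606780373 170.35708606126823
prong [ 0.58554219 -0.17459759  0.235     ] [ 0.57723934 -0.28912407  0.235     ] -94.14653085966296
prong2 [ 0.52560155 -0.16611236  0.235     ] [ 0.51757619 -0.22389554  0.235     ] -97.90707839146602
tips tri (array([ 0.57634311, -0.28833905,  0.23784526]), np.float64(0.0007758789800013496)) (array([ 0.51071096, -0.27824485,  0.23936838]), np.float64(0.00392903338222119))
far rim (array([ 0.58582933, -0.23943294,  0.24023413]), np.float64(0.00208253785002723))
rims@.238 [ 0.58733785 -0.23481137  0.238     ] [ 0.57895827 -0.28853773  0.238     ]
```

```bash
python3 -m handwheel '{"offset":[[-0.15,-0.15,0],[-0.45,-0.5,0],[-0.9,-1.1,0],[-1.4,-1.7,0],[-1.9,-2.3,0],[-2.4,-2.9,0],[-2.8,-3.5,0],[-3.2,-4.1,0],[-3.5,-4.8,0],[-3.7,-5.5,0]],"roll":[0,0.2,0.4,0.6,0.8,1,1.2,1.4,1.6,1.8]}' 5 60
python3 -m handwheel '{"offset":[[-0.15,-0.8,0],[-0.3,-1.6,0],[-0.4,-2.4,0],[-0.4,-3.2,0],[-0.4,-4,0],[-0.4,-4.9,0],[-0.4,-5.8,0],[-0.4,-6.7,0],[-0.4,-7.5,0],[-0.4,-7.9,0]],"roll":[0.1,0.2,0.3,0.4,0.5,0.6,0.6,0.6,0.6,0.6]}' 5 60
python3 -m handwheel '{"offset":[[0.2,-0.2,0],[0.6,-0.3,0],[1.1,-0.3,-0.05],[1.6,-0.3,-0.1],[2.1,-0.3,-0.15],[2.6,-0.3,-0.2],[3,-0.3,-0.22],[3.2,-0.3,-0.22],[3.26,-0.3,-0.22],[3.26,-0.3,-0.22]],"roll":[0,0,0,0,0,0,0,0,0,0]}' 5 60
python3 - <<'E'
from h import *
a=snap('side','s9.png');b=snap('top','t9.png');w=snap('wrist','w9.png'); o=ctrl.get_obs();print(o['t'],o['tool_pos'],o['contact_force'],o['q'])
s=a['img'][:,:,::-1]
cv2.imwrite('pics/sz9.png',cv2.resize(s[130:370,230:430],None,fx=2.5,fy=2.5,interpolation=2))
E
```

```text
t: 28.7
tool_pos: [0.4161, -0.038, 0.2479]
tool_rot: [-2.435, -1.984, 0.001]
contact_force: [1.0, -0.6, -4.2]
opening: 0.0101
t: 29.7
tool_pos: [0.4006, -0.3552, 0.2478]
tool_rot: [-2.375, -2.055, 0.001]
contact_force: [0.1, 1.0, -4.6]
opening: 0.0099
t: 30.7
tool_pos: [0.5321, -0.3645, 0.2395]
tool_rot: [-2.372, -2.059, 0.0]
contact_force: [0.1, -0.9, -4.9]
opening: 0.0104
30.85 [ 0.53153515 -0.36507956  0.23976066] [-0.50300298 -0.35327506 -4.7821576 ] [-7.17100586e-01  9.41767470e-02  1.55514712e+00 -1.42465959e-04
  1.49246193e+00 -2.14584954e+00]
```

View pics/sz9.png

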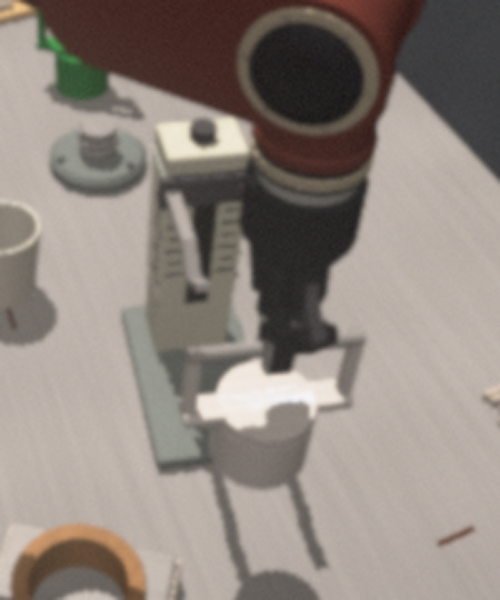

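View pics/w9.png

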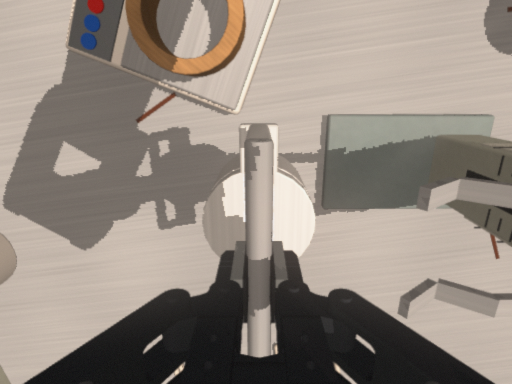

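View pics/t9.png

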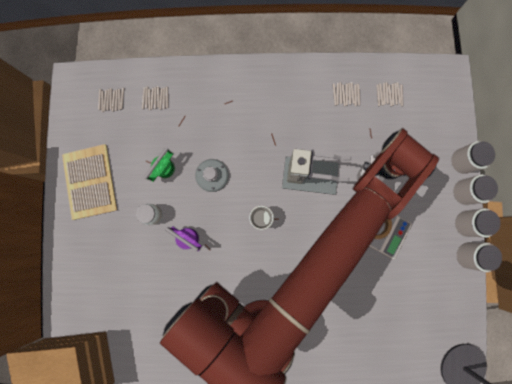

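Run:
```python
from h import *
w=load('w9.png')['img'][:,:,::-1]
cv2.imwrite('pics/wz9.png',cv2.resize(w[150:340,340:512],None,fx=3.1,fy=3.1,interpolation=2))
```

```text
(no output)
```

View pics/wz9.png

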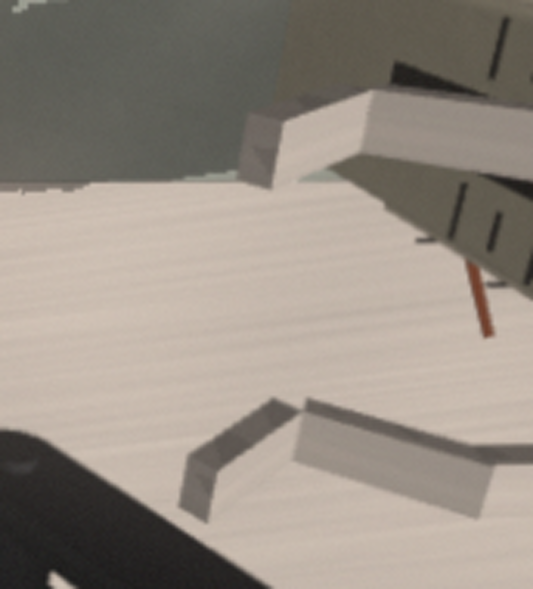

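Run:
```python
from h import *
w=load('w9.png'); W=lambda p,z:plane(w,340+p[0]/3.1,150+p[1]/3.1,z)
v1,v2=W((367,121),.22),W((298,434),.22); t1,t2=W((277,155),.238),W((212,494),.238)
print(v1,v2,np.linalg.norm(v1-v2),(v1+v2)/2, np.degrees(np.arctan2(*(v1-v2)[1::-1])))
print(t1,t2,np.linalg.norm(t1-t2),(t1+t2)/2, np.degrees(np.arctan2(*(t1-t2)[1::-1])))
m=((v1+v2)-(t1+t2))/2; print(np.hypot(*m[:2]),np.degrees(np.arctan2(m[1],m[0])))
print('rim2',W((487,490),.238))
```

```text
[ 0.51568819 -0.24878024  0.22      ] [ 0.5822223  -0.25805777  0.22      ] 0.0671778287739885 [ 0.54895525 -0.253419    0.22      ] 172.06185441808842
[ 0.51202084 -0.27470871  0.238     ] [ 0.57837344 -0.28395664  0.238     ] 0.06699397078506876 [ 0.54519714 -0.27933267  0.238     ] 172.06548499703885
0.026184760769278607 81.74826725398512
rim2 [ 0.58556471 -0.23221062  0.238     ]
```

```bash
python3 -m handwheel '{"offset":[[0.03,0.2,0],[0.08,0.5,0],[0.12,0.8,0],[0.17,1.1,0],[0.22,1.4,0],[0.26,1.7,0],[0.31,2,0],[0.36,2.3,0],[0.41,2.65,0],[0.43,2.79,0]],"roll":[0,0,0,0,0,0,0,0,0,0]}' 5 60
python3 - <<'E'
from h import *
a=snap('side','s10.png');w=snap('wrist','w10.png'); o=ctrl.get_obs();print(o['t'],o['tool_pos'],o['contact_force'])
s=a['img'][:,:,::-1]
cv2.imwrite('pics/sz10.png',cv2.resize(s[130:370,230:430],None,fx=2.5,fy=2.5,interpolation=2))
E
```

```text
t: 31.85
tool_pos: [0.5496, -0.2519, 0.2396]
tool_rot: [-2.372, -2.06, -0.001]
contact_force: [0.0, 0.6, -5.5]
opening: 0.0101
31.95 [ 0.54947609 -0.25256805  0.23965648] [-0.25705544 -0.45217269 -4.77318655]
```

View pics/sz10.png

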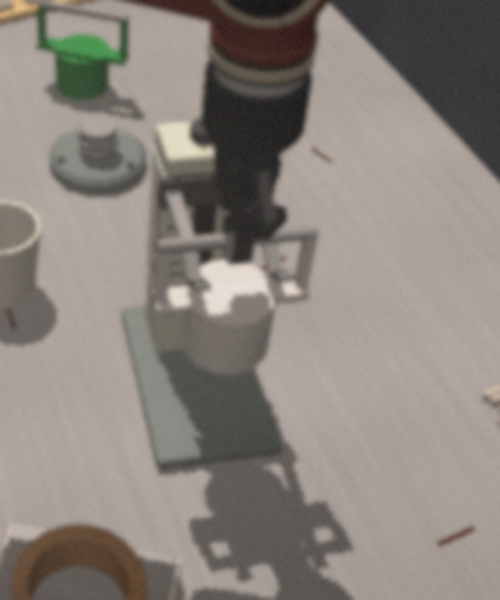

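View pics/w10.png

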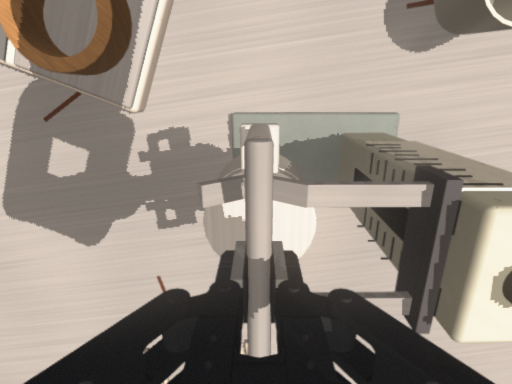

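```bash
python3 -m handwheel '{"offset":[[0,0,-0.05],[0,0,-0.13],[0,0,-0.22],[0,0,-0.31],[0,0,-0.4],[0,0,-0.48],[0,0,-0.56],[0,0,-0.63],[0,0,-0.68],[0,0,-0.7]],"roll":[0,0,0,0,0,0,0,0,0,0]}' 5 60
python3 -m handwheel '{"offset":[[0,0,-0.03],[0,0,-0.06],[0,0,-0.1],[0,0,-0.14],[0,0,-0.18],[0,0,-0.22],[0,0,-0.25],[0,0,-0.28],[0,0,-0.3],[0,0,-0.3]],"roll":[0,0,0,0,0,0,0,0,0,0]}' 5 60
python3 - <<'E'
from h import *
a=snap('side','s11.png');w=snap('wrist','w11.png'); o=ctrl.get_obs();print(o['t'],o['tool_pos'],o['contact_force'],o['wrist_torque'])
s=a['img'][:,:,::-1]
cv2.imwrite('pics/sz11.png',cv2.resize(s[130:370,230:430],None,fx=2.5,fy=2.5,interpolation=2))
E
```

```text
t: 32.95
tool_pos: [0.5492, -0.2534, 0.2113]
tool_rot: [-2.373, -2.059, 0.0]
contact_force: [0.0, 0.1, -4.9]
opening: 0.0102
t: 33.95
tool_pos: [0.5494, -0.2536, 0.1997]
tool_rot: [2.373, 2.058, 0.0]
contact_force: [-0.2, -1.0, -2.7]
opening: 0.0103
34.05 [ 0.54940396 -0.25359832  0.19982639] [-0.17149358 -0.48095274 -3.28113775] [-0.0833467  -0.10833304  0.0358275 ]
```

View pics/sz11.png

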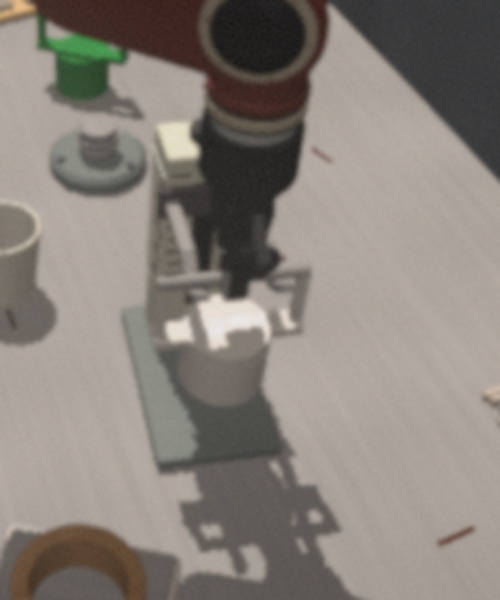

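View pics/w11.png

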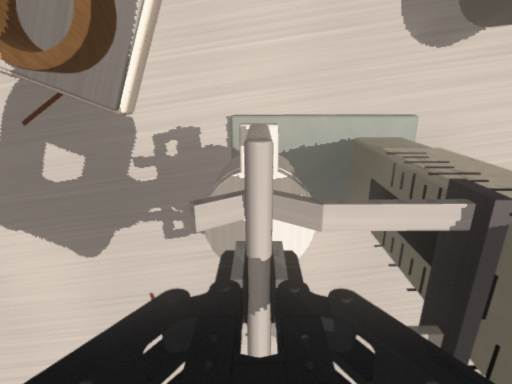

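```bash
python3 -m handwheel '{"offset":[[0,0,-0.03],[0,0,-0.07],[0,0,-0.12],[0,0,-0.17],[0,0,-0.22],[0,0,-0.27],[0,0,-0.31],[0,0,-0.35],[0,0,-0.38],[0,0,-0.4]],"roll":[0,0,0,0,0,0,0,0,0,0]}' 5 60
python3 -m handwheel '{"offset":[[0,0,-0.02],[0,0,-0.04],[0,0,-0.06],[0,0,-0.08],[0,0,-0.1],[0,0,-0.1],[0,0,-0.1],[0,0,-0.1],[0,0,-0.1],[0,0,-0.1]],"roll":[0,0,0,0,0,0,0,0,0,0]}' 5 60
```

```text
t: 35.05
tool_pos: [0.5494, -0.2536, 0.1837]
tool_rot: [2.373, 2.058, 0.0]
contact_force: [0.5, -0.5, 0.7]
opening: 0.0102
t: 36.05
tool_pos: [0.5494, -0.2536, 0.1798]
tool_rot: [2.373, 2.058, 0.0]
contact_force: [0.9, -1.5, 0.6]
opening: 0.0106
```

```bash
python3 -m handwheel '{"offset":[[0,0,0],[0,0,0],[0,0,0],[0,0,0],[0,0,0],[0,0,0],[0,0,0],[0,0,0],[0,0,0],[0,0,0]],"roll":[0,0,0,0,0,0,0,0,0,0]}' 36 20
python3 - <<'E'
from h import *
a=snap('side','s12.png');w=snap('wrist','w12.png'); o=ctrl.get_obs();print(o['t'],o['tool_pos'],o['contact_force'])
s=a['img'][:,:,::-1]
cv2.imwrite('pics/sz12.png',cv2.resize(s[130:370,230:430],None,fx=2.5,fy=2.5,interpolation=2))
E
```

```text
t: 37.05
tool_pos: [0.5493, -0.2535, 0.1796]
tool_rot: [-2.373, -2.059, 0.0]
contact_force: [0.8, -0.2, 0.2]
opening: 0.0364
37.15 [ 0.54928592 -0.25350672  0.17964827] [-0.13162819  1.11370227 -0.05064233]
```

View pics/sz12.png

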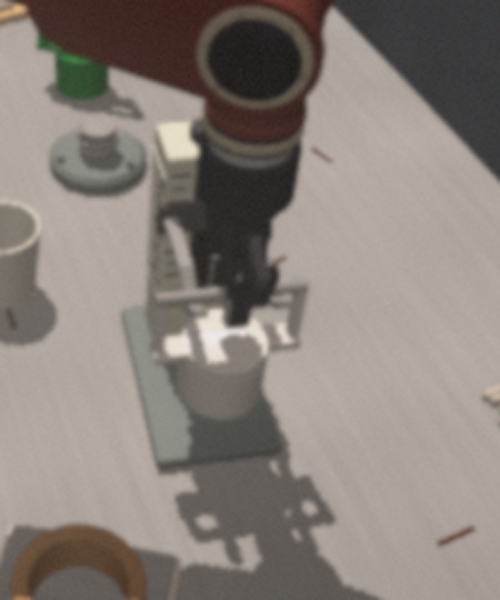

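View pics/w12.png

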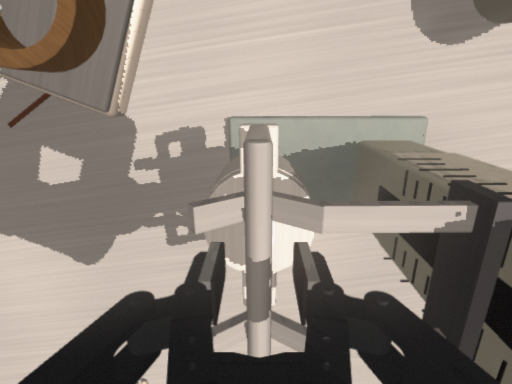

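```bash
python3 -m handwheel '{"offset":[[0,0,0.1],[0,0,0.3],[0,0,0.6],[0,0,0.9],[0,0,1.3],[0,0,1.7],[0,0,2.2],[0,0,2.7],[0,0,3.2],[0,0,3.5]],"roll":[0,0,0,0,0,0,0,0,0,0]}' 36 20
python3 -m handwheel '{"offset":[[0,0,0],[0,0,0],[0,0,0],[0,0,0],[0,0,0],[0,0,0],[0,0,0],[0,0,0],[0,0,0],[0,0,0]],"roll":[0,0,0,0,0,0,0,0,0,0]}' 36 20
python3 - <<'E'
from h import *
a=snap('side','s13.png');w=snap('wrist','w13.png');w=snap('wrist','w14.png'); o=ctrl.get_obs();print(o['t'],o['tool_pos'],o['contact_force'])
print(np.abs(load('w13.png')['img'].astype(int)-load('w14.png')['img']).mean())
s=a['img'][:,:,::-1]
cv2.imwrite('pics/sz13.png',cv2.resize(s[130:370,230:430],None,fx=2.5,fy=2.5,interpolation=2))
E
```

```text
t: 38.15
tool_pos: [0.5498, -0.2539, 0.3232]
tool_rot: [2.37, 2.056, 0.002]
contact_force: [0.1, -0.7, 0.7]
opening: 0.0362
t: 39.15
tool_pos: [0.5493, -0.2535, 0.3197]
tool_rot: [2.373, 2.059, 0.0]
contact_force: [-0.2, -0.4, 0.2]
opening: 0.0358
39.3 [ 0.54927878 -0.25351968  0.31966532] [ 0.14978925  0.3754245  -0.39295767]
1.034761216905382
```

View pics/sz13.png

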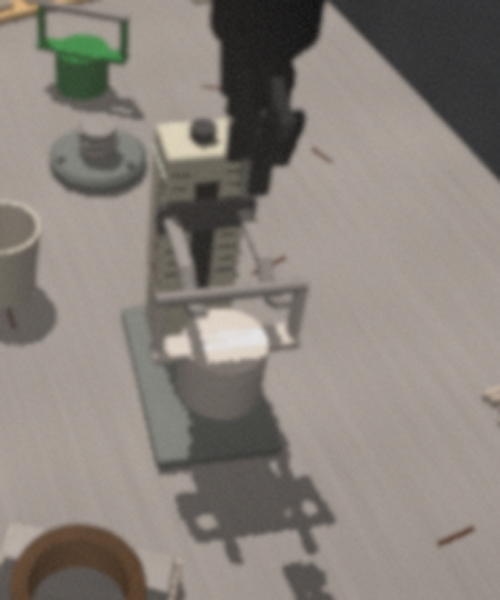

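View pics/w13.png

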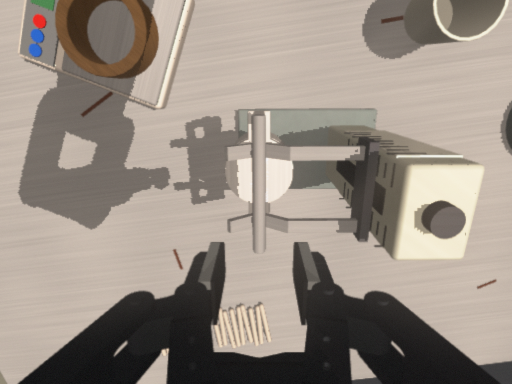

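```bash
python3 -m handwheel '{"offset":[[0,0,0],[0,0,0],[0,0,0],[0,0,0],[0,0,0],[0,0,0],[0,0,0],[0,0,0],[0,0,0],[0,0,0]],"roll":[0,0,0,0,0,0,0,0,0,0]}' 36 20
python3 - <<'E'
from h import *
g=lambda d:cv2.cvtColor(d['img'],cv2.COLOR_RGB2GRAY).astype(np.float32)[105:260,225:300].copy()
a=snap('wrist','w15.png');b=snap('wrist','w16.png')
for x,y in [(a,b),(load('w13.png'),b)]: print(cv2.phaseCorrelate(g(x),g(y)))
s=snap('side','s16.png')
S=lambda u,v:ray(s,230+u/2.5,130+v/2.5)
print('bar ends tri',tri(ray(b,259,113),S(158,297)),tri(ray(b,259,252),S(306,287)))
print(ctrl.get_obs()['contact_force'],ctrl.get_obs()['t'])
E
```

```text
t: 40.3
tool_pos: [0.5493, -0.2535, 0.3196]
tool_rot: [-2.373, -2.059, -0.0]
contact_force: [-0.4, 0.3, 0.0]
opening: 0.0361
((0.48895271941884744, 0.018206459075813086), 0.9873284301757812)
((0.48073954655405515, 0.021755546837752604), 0.9864680596987406)
bar ends tri (array([ 0.48595939, -0.24408308,  0.19911786]), np.float64(0.00515446380548272)) (array([ 0.61572021, -0.26226057,  0.19259562]), np.float64(0.002001182837849089))
[-0.39053795  0.32742468  0.13612086] 40.45
```

Run:
```python
from h import *
g=lambda d:cv2.cvtColor(d['img'],cv2.COLOR_RGB2GRAY).astype(np.float32)[104:260,224:300].copy()
a,b,c=[load(f) for f in ('w13.png','w15.png','w16.png')]
for x,y in [(a,c),(b,c),(c,c)]: print(cv2.phaseCorrelate(g(x),g(y)))
```

```text
((0.0046955636370498155, 0.009849494771799527), 1.003309369534254)
((0.008200068416506667, 0.01773917114746837), 0.9980301626026631)
((0.0, 0.0), 1.0)
```

Still to within 0.02 px over about 1 s, bar length 131 mm, dip about 30 mm. I am handing the job in.

```bash
python3 -c "
from station import ctrl
print(ctrl.finish_job())"
```

```text
the job is handed in; nothing more can be done
None
```

The check weight is hanging by its bridge handle in both V seats of the spring scale's hook. I handed the job in at about 40.5 s of the 72 s; no verdict was reported.

- **Unscrewing:** I turned the weight about 600° in four strokes, regripping between them and raising the tool with the thread lead. The wrist read no more than about 6 N at the end of each move, so the thread should not have been forced.
- **Hanging:** I lifted it straight off the stud and carried it round the near side of the pillar. It came in level over the prong tips and went down slowly until the tool carried almost no load (about 0.5 N). I then opened the fingers and backed off straight up.

**Last checks:**
- **Dip:** the bar centre sits about 30 to 32 mm lower than when seated unloaded. The estimates from the gripper height and from the camera views agree to about 3 mm.
- **Stillness:** the pictures moved less than 0.02 px over the last second, and the robot was touching nothing.
- **Upright:** the two bar ends came out at heights of 199 mm and 193 mm, about 3° of tilt. The rays for one end missed each other by 5 mm, so this is mostly measurement error and well inside the limit.
- **Tape roll, jar and cup:** the arm carried the weight clear above them. I saw no sign of movement in the pictures, but I did not measure their positions again at the end.

One check disagreed at first: the stillness test showed a steady 0.48 px shift. It vanished with an even-sized window, so it came from the method and not from motion. After the first turning stroke the handle was also about 4° short of where I expected, so I corrected for that before gripping again.

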